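Set the laser hood's sash to its mark and reset the interlock

TASK

Push the amber window of the sloped hood up from beneath its lip with your fingertips until the yellow line on the lip is level with the yellow marker clip on the side post, then press the green button on the grey box to reset the interlock. Nothing is to be gripped: do not pinch the lip, leave the marker clip where it is set, do not press the button before the window is at its mark, and leave the tape roll, lens tube and bottle alone.

Things in the scene. Friction and masses are not known exactly. Their poses are not given: they have to be found in the camera images.
- lip_mid (a point): Middle of the window's lip: a black bar 196 mm long, 11 mm thick, with a yellow line along its front edge, at the window's lower edge. The front edge is 16 mm out from this point (along -x), the window's face 11 mm in (+x), the underside 5.4 mm below (-z). Axes: z up the window's slide, which leans back 40 degrees from vertical; y along the lip; x into the hood, square to the window.
- hood: The grey hood, 235 mm deep, 240 mm wide, 257 mm high, fixed; origin under its centre, x into the hood from its sloped front. In the frame of lip_mid: a fixed panel lies 22 mm further in under the window; the posts stand at y = +-102 to 120 mm, 7 mm further in; below the lip at least 55 mm along z is free down to the 12 mm base plate.
- sash (a joint): Travel of the window up its slope in m: 0 at its lowest stop, 0.13 at its upper stop. It is counterweighted (weights inside the posts), so it stays where it is left, does not fall or coast, and moves at 1 to 5 N along the slope (drag, 3 N, and a small imbalance) plus 12 N per m/s. It starts low.
- marker (a joint): Where the yellow marker clip sits, on the same scale as joint sash: the yellow line on the lip is level with the clip when joint sash equals joint marker. The clip is tight (25 N).
- marker_mid (a point): Centre of the yellow marker clip, 12 x 24 x 10 mm, on the front of the right-hand post (seen from the front), beyond the end of the lip and not over it. Axes as those of lip_mid; the lip is level with the clip when lip_mid lies at 0 along this z axis.
- reset_button_top (a point): Centre of the top face of the green push button, 26 mm across, when released 54 mm above the worktop; z points up. It sits in a black ring of 42 mm on a grey box 62 x 62 x 36 mm that is fixed to the worktop.
- reset_button (a joint): Travel of the button, 0 released to 0.006 m fully down; a spring returns it, fully down takes 5 N.
- lip_under: Lower half of the lip, to be pushed up from below; origin 14 mm behind lip_mid along x, axes as lip_mid.
- lip_top: Upper half of the lip; same origin and axes.
- tube: Black lens tube standing on end, 32 mm across, 52 mm tall, loose, origin at the centre of its underside. To be left alone.
- tape: Roll of black tape lying flat, 58 mm across, 19 mm high, loose, origin at the centre of its underside. To be left alone.
- bottle: Small brown dropper bottle with a white cap, 32 mm across, 70 mm tall, loose, origin at the centre of its underside. To be left alone.
Mind the look-alikes: they are no part of the job. Several things look just like the part that bears reset_button_top: the one meant starts nearest to the robot's base.

How it is judged (in metres and radians):
On the way, in this order (a step that is already met when the one before it is completed fails the run):
1. the fingers push from beneath the lip (contact force between the fingers and lip_under above 0.5 N), for 0.05 s.
2. the lip rests level with the marker clip (z of lip_mid in the frame of marker_mid between -0.008 and 0.008 m and velocity of joint sash between -0.01 and 0.01 m/s), for 0.2 s.
3. the green button is pressed down with the window at its mark (z of lip_mid in the frame of marker_mid between -0.008 and 0.008 m and value of joint reset_button above 0.004 m and contact force between the fingers and lip_under below 0.2 N), for 0.05 s.
At the end, for the whole second after the job is handed in: The lip stands within 8 mm of level with the marker clip, measured along the slope, at rest, and the button is released after having been pressed (z of lip_mid in the frame of marker_mid between -0.008 and 0.008 m and velocity of joint sash between -0.005 and 0.005 m/s and value of joint reset_button below 0.002 m); the robot touches nothing.
It fails at once if the lip is pinched between the fingers (pushed from above and below at once) (contact force between the fingers and lip_under above 1 N and contact force between the fingers and lip_top above 1 N).
It fails at once if the button is pressed while the window is more than 12 mm from its mark (value of joint reset_button above 0.004 m and not (z of lip_mid in the frame of marker_mid between -0.012 and 0.012 m)).
It fails at once if the marker clip is shifted by more than 4 mm (distance of marker_mid from where it was at the start of the episode above 0.004 m).
It fails at once if the lens tube, tape roll or bottle is moved by more than 20 mm (distance of any of tube, tape, bottle from where it was at the start of the episode above 0.02 m).
It also fails if it takes over 50 s, if anything falls off the work surface, if the arm or the gripper's body presses on something with over 40 N, if the wrist force passes 120 N, or if a joint passes its speed limit or range.

ROBOT

A 6-joint arm with a two-finger parallel gripper is mounted at the origin on a cart in front of the work surface, level with it; the furniture and walls round the work are solid. World frame = base frame: x ahead of the robot, y to its left, z up, the work surface at z = 0. Lengths are in m, angles in degrees, forces in N, time in s.
With the tool pointing down it reaches from about 0.3 to 0.775 m from the base axis. Payload 14.6 kg.
Tool frame: the origin (TCP) lies midway between the tips of the shut fingers; the grasp point (between the pads) lies 19 mm behind it; z points along the fingers, y is the direction in which the jaws open and shut (so a half turn about z gives the same grasp; the last joint's range is limited). The gripper opens to 94 mm and grips with 3 to 60 N. Pads are 16 mm wide; open, the fingers measure 119 mm over their backs; the gripper's body (75 mm by 177 mm) begins 78 mm behind the grasp point.
Start: joints at [65.684, 17.183, 87.147, -0, 75.671, -3.816], TCP at [0.193, 0.515, 0.205] pointing down, gripper open.
Joint ranges: [-173.82, 173.82], [-45.26, 126.66], [13.44, 144.39], [-59.66, 239.66], [0, 175.72], [-146.38, 146.38]. Speed limits (degrees/s): [127.2, 127.2, 147.25, 180, 180, 180].

INTERFACE

Orientations are given as [roll, pitch, yaw] about the fixed x, y, z axes, in that order (R = Rz(yaw) Ry(pitch) Rx(roll)).
In Python, from station import arm, imaging, order gives the robot as it stands.
- The arm moves only by the tool drive_tool, never from a script. Its argument "commands" is a list of rows, each a list of 6 numbers: the shift along the tool's x, y, z in m, then the turn, a rotation vector about the tool's x, y, z in rad. In form: [[tx, ty, tz, ax, ay, az], ...]. A call has 1 to 20 rows; each row is the pose to reach, as a shift and turn from the pose measured when the call began, along the tool's axes at that moment; what a row does not reach only later rows make up. A row lasts 1/10 s, in which the tool goes at most 50 mm and 8.59 degrees, less where a joint would pass 70% of its speed; a pose out of reach is approached as far as the arm can. A call with a gripper value outside its range is refused whole. "gripper" is the opening in per cent of the stroke, from 0 (shut) to 100 (fully open), set as the call begins (left out, the last holds). The fingers move at their own pace and stop on an object; "force" is the grip in N (left out, the last holds). Time passes only in rows, so rows that repeat a pose let the fingers close. It gives the time, the measured TCP pose, the force and the opening at its end, in the units of the state.
- arm.sense(): the state, without advancing time (a new reading comes with each control period).
- imaging.snapshot(name): name is "scene" or "side" or "wrist"; returns a dict with "image" (420x560x3 uint8, red, green, blue), "fovy" (degrees; the focal length in pixels is half the picture's height over the tangent of half this angle, whatever the lens; pixels are square), "cx", "cy" (the principal point, pixels), "origin" and "rotation" of the camera in the world. Camera axes: x right, y down, z forward; pixel columns grow to the right and rows downward; lengths in m; the calibration is good to about 2 mm. The wrist camera is an equidistant fisheye: a pixel r from the principal point sees the ray r / f radians off the axis. A picture is of the moment at which its call begins. There is no depth.
- order.hand_in(): hands the job in, once; it reports no verdict.
Trained networks look in the newest picture that a camera, given by its name, has taken for a name from the list of things; names that differ only in an ending like _2 or _b are one class to them, and where a whole thing is asked for, a point or a joint stands for the part that bears it (a point fixed in the world has none). Each returns a list of dicts, best first, with "conf" (0 to 1); they miss things now and then, are a little off and sometimes report something else, mostly with a low value. They report only what shows in the picture. A call takes as long as a camera call. They do not tell look-alikes from the thing itself.
- imaging.spot_in(camera, query): "bbox" ([centre column, centre row, width, height] in pixels, round what is visible of it).
- imaging.place_of(camera, query): "at" ([row, column] in pixels: a listed point, or the origin of a listed thing).
The state is a dict: "time_s": time; "joint_positions": joint angles; "joint_vel": joint speeds; "joint_torque": joint torques, N m; "tcp_pos": TCP position; "tcp_rot": TCP orientation; "force": force on the tool from outside, world axes, zero at the start; "ft_torque": the same for the moment, N m; "grip_width": opening from 0.0 (shut) to 1.0 (fully open).
Only numpy, scipy, OpenCV 4.12 (cv2) and the standard library are available. Lean on these libraries where they do the work, as an engineer would, in place of code of your own. Each camera call takes 0.05 s, during which the arm holds its last target.

## Working session

There is one attempt and no reset: what is moved stays moved. The work goes in short steps, Python scripts to look and compute and a tool call to move; the robot and the scene stay as the last step left them, time stands still between calls to the robot, and variables do not carry over. Pictures are saved under pics/ and viewed, and the job is handed in when it is done.

Besides the shell and the picture viewer there is one more tool, called after "Call:" in YAML: its name, and indented under it one key for each argument. drive_tool: Moves the arm, as the interface text tells. Its arguments: {"type":"object","properties":{"commands":{"type":"array"},"gripper":{"type":"number"},"force":{"type":"number"}},"required":["commands"]}

```bash
ls; mkdir -p pics; python3 - <<'E'
from station import arm, imaging, order
import cv2, numpy as np
s=arm.sense(); print(s)
for n in ("scene","side","wrist"):
    d=imaging.snapshot(n)
    cv2.imwrite(f"pics/{n}0.png",d["image"][:,:,::-1])
    print(n,d["fovy"],d["cx"],d["cy"],d["origin"],np.round(d["rotation"],4).tolist())
    for q in ("lip_mid","marker_mid","reset_button_top","hood","tube","tape","bottle"):
        print(q,[(np.round(r["at"],1).tolist(),round(r["conf"],2)) for r in imaging.place_of(n,q)][:5])
E
```

```text
pics
{'time_s': 0.0, 'joint_positions': array([ 6.56838299e+01,  1.72140224e+01,  8.71813814e+01,  1.34594100e-03,
        7.56695270e+01, -3.81478207e+00]), 'joint_vel': array([-0.01849129, -0.03333882,  0.01149431, -0.01580802,  0.05312843,
       -0.01342212]), 'joint_torque': array([-1.59071191e-03, -5.31804907e+01, -3.52754045e+01,  7.08976854e-02,
        2.42051360e-02, -5.25964424e-05]), 'tcp_pos': array([0.19250353, 0.51492663, 0.20489372]), 'tcp_rot': array([-1.79935300e+02, -5.62073314e-03,  1.59498275e+02]), 'force': array([-0.77678743,  0.36064853,  0.75150199]), 'ft_torque': array([ 0.01210105, -0.0684388 , -0.01308438]), 'grip_width': 0.9995209174875845}
scene 49.624925238251436 285.708073680351 202.3744719836233 [0.14414471 0.76628117 1.16677454] [-141.2399, 0.3102, -155.226]
lip_mid [([244.5, 246.7], 0.71), ([281.7, 297.9], 0.66), ([245.4, 242.6], 0.64)]
marker_mid [([199.6, 233.6], 0.62), ([281.5, 298.3], 0.27)]
reset_button_top [([198.8, 307.6], 0.61), ([135.3, 342.0], 0.57), ([189.7, 277.7], 0.53)]
hood [([257.1, 223.8], 0.67)]
tube [([251.2, 314.7], 0.63), ([256.7, 220.8], 0.25)]
tape [([280.3, 299.1], 0.83)]
bottle [([333.3, 280.8], 0.44)]
side 56.50089968640829 279.48228863997855 209.3803301145038 [0.5328293  0.72209794 0.72993358] [-131.8481, 1.0855, 176.8162]
lip_mid [([260.1, 263.1], 0.9)]
marker_mid [([217.3, 218.3], 0.41)]
reset_button_top [([200.4, 252.6], 0.64), ([194.0, 293.1], 0.47), ([281.5, 338.5], 0.33)]
hood []
tube [([250.7, 331.4], 0.74)]
tape [([282.2, 340.1], 0.7)]
bottle [([346.2, 353.9], 0.57)]
wrist 65.70646984690485 283.14696685045914 210.1459714362818 [0.13000547 0.53886699 0.38538083] [166.5731, 0.0288, 69.4941]
lip_mid []
marker_mid []
reset_button_top []
hood []
tube []
tape []
bottle [([345.8, 214.0], 0.94)]
```

View pics/scene0.png

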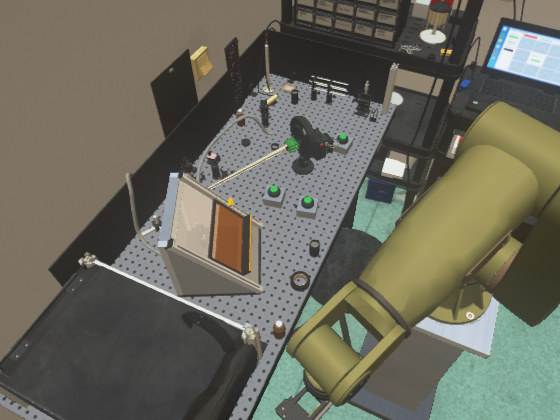

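View pics/side0.png

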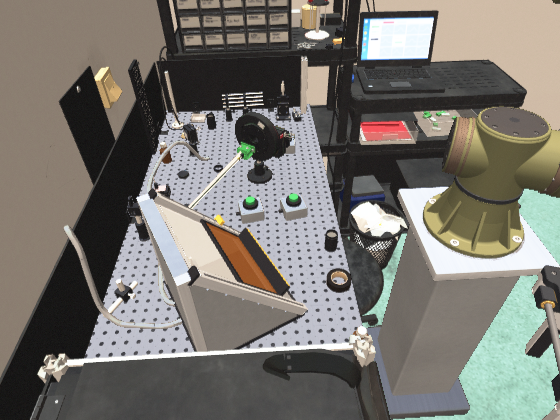

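View pics/wrist0.png

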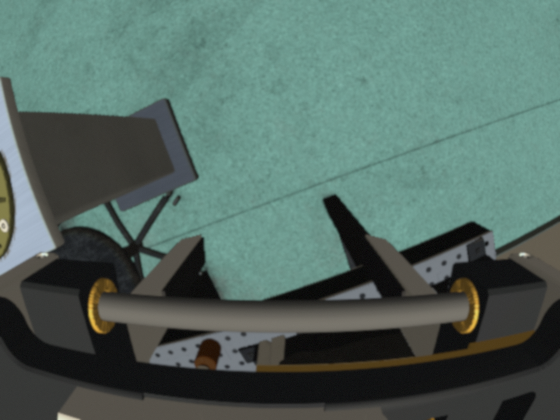

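```bash
cat > h.py <<'E'
import numpy as np, cv2
from scipy.spatial.transform import Rotation as Ro
CAM={"scene":(49.624925,285.708,202.374,[0.14414471,0.76628117,1.16677454],[-141.2399,0.3102,-155.226]),
"side":(56.5009,279.482,209.380,[0.5328293,0.72209794,0.72993358],[-131.8481,1.0855,176.8162])}
def cam(n):
    f,cx,cy,o,r=CAM[n]; return 210/np.tan(np.radians(f/2)),cx,cy,np.array(o),Ro.from_euler('xyz',r,degrees=True).as_matrix()
def ray(n,u,v):
    f,cx,cy,o,R=cam(n); d=R@np.array([(u-cx)/f,(v-cy)/f,1]); return o,d/np.linalg.norm(d)
def atz(n,u,v,z):
    o,d=ray(n,u,v); return o+d*(z-o[2])/d[2]
def proj(n,P):
    f,cx,cy,o,R=cam(n); P=np.atleast_2d(P); c=(P-o)@R; return np.c_[cx+f*c[:,0]/c[:,2],cy+f*c[:,1]/c[:,2]]
def tri(a,b):
    o1,d1=ray("scene",*a);o2,d2=ray("side",*b)
    A=np.c_[d1,-d2]; t=np.linalg.lstsq(A,o2-o1,rcond=None)[0]
    p,q=o1+t[0]*d1,o2+t[1]*d2; return (p+q)/2,np.linalg.norm(p-q)
def up(src,x,y,w,h,s,out):
    i=cv2.imread(src)[y:y+h,x:x+w]; cv2.imwrite(out,cv2.resize(i,None,fx=s,fy=s,interpolation=cv2.INTER_CUBIC))
E
python3 - <<'E'
from h import *
np.set_printoptions(precision=4,suppress=True)
print(proj("scene",[0,0,0]),proj("side",[0,0,0]))
for n,a,b in [("btnA",(307.6,198.8),(293.1,194)),("btnB",(277.7,189.7),(252.6,200.4)),("tape",(299.1,280.3),(340.1,282.2)),("tube",(314.7,251.2),(331.4,250.7)),("bottle",(280.8,333.3),(353.9,346.2)),("marker",(233.6,199.6),(218.3,217.3)),("lip",(246.7,244.5),(263.1,260.1))]:
    print(n,*tri(a,b))
for u,v in ((307.6,198.8),(274,187),(342,135.3)): print(atz("scene",u,v,.054))
for u,v in ((293.1,194),(252.6,200.4)): print(atz("side",u,v,.054))
up("pics/scene0.png",150,160,160,150,5,"pics/c1.png")
up("pics/side0.png",140,170,190,160,4,"pics/c2.png")
E
```

```text
[[445.1404 283.6032]] [[469.5351 222.8912]]
btnA [ 0.4642 -0.0756  0.0665] 0.0018434728855724063
btnB [ 0.574  -0.0886  0.0414] 0.00023444379211353495
tape [0.3805 0.1772 0.0158] 0.008162843426221226
tube [ 0.3811  0.055  -0.01  ] 0.013374085740101922
bottle [ 0.3707  0.3223 -0.0184] 0.005065271883799708
marker [0.6473 0.06   0.1209] 0.0020511091485784626
lip [0.5492 0.167  0.0881] 0.0009387347744572901
[ 0.4671 -0.0843  0.054 ]
[ 0.5851 -0.0845  0.054 ]
[ 0.47   -0.4037  0.054 ]
[ 0.4634 -0.0918  0.054 ]
[ 0.5732 -0.0736  0.054 ]
```

View pics/c1.png

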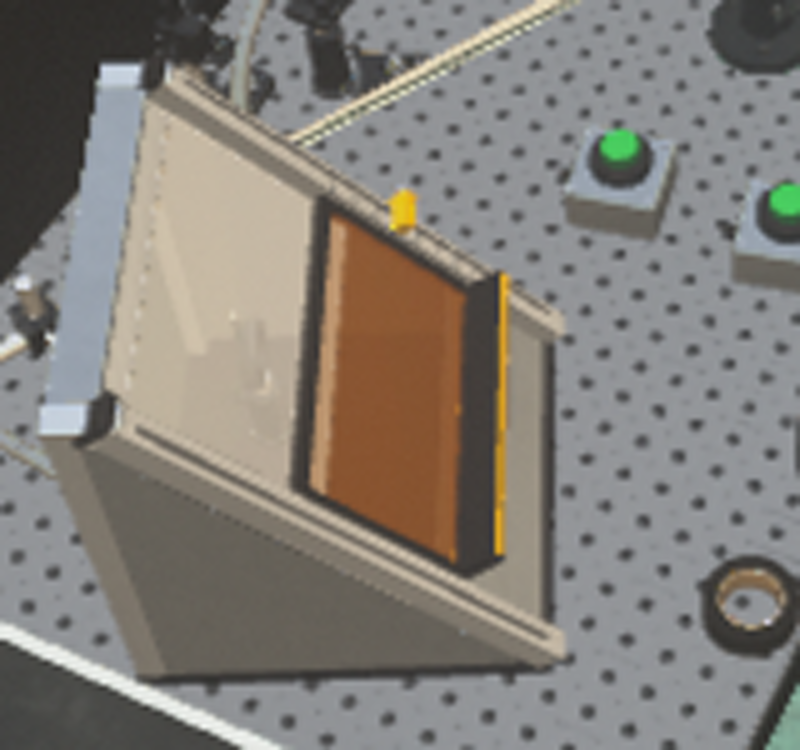

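View pics/c2.png

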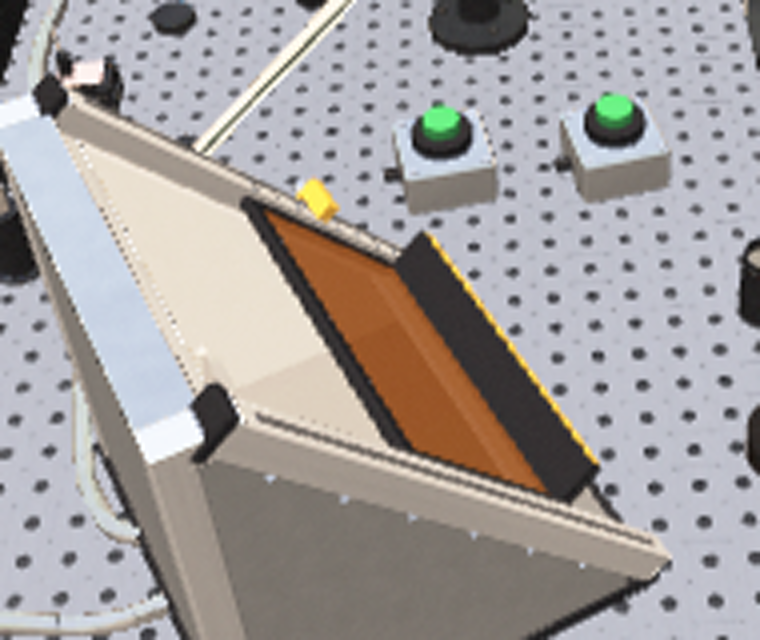

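```bash
python3 - <<'E'
from h import *
np.set_printoptions(precision=4,suppress=True)
E={}
for n in("scene","side"):
    im=cv2.imread(f"pics/{n}0.png"); hsv=cv2.cvtColor(im,cv2.COLOR_BGR2HSV)
    m=cv2.inRange(hsv,(18,150,130),(32,255,255))
    k,l,st,c=cv2.connectedComponentsWithStats(m)
    for i in range(1,k):
        if st[i,4]>8 and 180<st[i,0]<300 and 190<st[i,1]<300: print(n,st[i],c[i])
    ys,xs=np.where(m); s=(xs>200)&(xs<300)&(ys>205 if n=="scene" else ys>222)&(ys<300)
    xs,ys=xs[s],ys[s]
    if n=="scene": s=xs>240
    else: s=xs>235
    xs,ys=xs[s],ys[s]
    vx,vy,x0,y0=cv2.fitLine(np.c_[xs,ys].astype(np.float32),cv2.DIST_HUBER,0,.01,.01).ravel()
    t=(xs-x0)*vx+(ys-y0)*vy
    E[n]=[(x0+vx*(t.min()-.5),y0+vy*(t.min()-.5)),(x0+vx*(t.max()+.5),y0+vy*(t.max()+.5))]
    print(n,len(xs),E[n])
a=[e if e[0][1]<e[1][1] else e[::-1] for e in (E["scene"],E["side"])]
P=[tri(a[0][i],a[1][i]) for i in (0,1)]
print(P); d=P[1][0]-P[0][0]; print(np.linalg.norm(d), d, "mid",(P[0][0]+P[1][0])/2)
E
```

```text
scene [228 198   5   8  33] [230.1515 201.6667]
scene [249 215   3  56  92] [249.6739 245.7609]
scene 92 [(np.float64(249.593847750553), np.float64(270.50524941908003)), (np.float64(250.0872175558955), np.float64(214.49194163068412))]
side [215 215   9  10  52] [219.2308 219.6154]
side [247 229  42  57  76] [268.1579 257.8026]
side 76 [(np.float64(246.7521186316162), np.float64(228.56180389718057)), (np.float64(288.3394533304024), np.float64(285.3711607165709))]
[(array([0.5851, 0.0753, 0.0971]), np.float64(0.0017923152011822367)), (array([0.5003, 0.2416, 0.0939]), np.float64(0.00027953150278623676))]
0.1867198287813861 [-0.0848  0.1663 -0.0033] mid [0.5427 0.1584 0.0955]
```

```bash
cat > fit.py <<'E'
from h import *
from scipy.optimize import least_squares
np.set_printoptions(precision=4,suppress=True)
def frame(yaw):
    h=np.array([np.cos(yaw),np.sin(yaw),0]); u=np.array([0,0,1.])
    a=np.radians(40); z=u*np.cos(a)+h*np.sin(a); x=h*np.cos(a)-u*np.sin(a)
    return np.c_[x,np.cross(z,x),z]
def boxpts(c,s,F):
    return c+np.array([[i,j,k] for i in(-1,0,1) for j in (-1,0,1) for k in(-1,0,1)])*np.array(s)/2@F.T
E
cat > fit0.py <<'E'
from fit import *
obs={"scene":([250.09,214.49],[249.6,270.5],[230.15,201.67]),"side":([246.75,228.56],[288.34,285.37],[219.23,219.62])}
def model(p):
    F=frame(p[0]); L=p[1:4]
    w=lambda v:L+F@np.array(v)
    return F,w
def res(p):
    F,w=model(p); r=[]
    for n in obs:
        P=proj(n,[w([-.016,-.098,0]),w([-.016,.098,0]),w([-.003,-.111,p[4]])])
        r+=list((P-np.array(obs[n])).ravel())
    return np.array(r)
s=least_squares(res,[np.radians(27),.55,.165,.085,.06])
p=s.x; print(np.degrees(p[0]),p[1:],res(p).round(2))
F,w=model(p); print(F)
print("marker",w([.001,-.111,p[4]]))
for n in obs:
    im=cv2.imread(f"pics/{n}0.png"); im=cv2.resize(im,None,fx=4,fy=4,interpolation=cv2.INTER_CUBIC)
    def ln(a,b,c):
        q=proj(n,[w(a),w(b)])*4+2; cv2.line(im,*[tuple(int(v) for v in t) for t in q],c,1)
    def box(lo,hi,c):
        from itertools import product
        V=list(product(*zip(lo,hi)))
        for i in range(8):
            for j in range(i):
                if sum(a!=b for a,b in zip(V[i],V[j]))==1: ln(V[i],V[j],c)
    box([-.016,-.098,-.0054],[.011,.098,.0056],(0,255,0))
    box([-.005,-.123,p[4]-.005],[.007,-.099,p[4]+.005],(255,0,255))
    ln([.007,-.102,-.1],[.007,-.102,.2],(255,0,0));ln([.007,-.12,-.1],[.007,-.12,.2],(255,0,0))
    ln([.007,.102,-.1],[.007,.102,.2],(255,0,0));ln([.007,.12,-.1],[.007,.12,.2],(255,0,0))
    x,y=(150,160) if n=="scene" else (140,170)
    cv2.imwrite(f"pics/ov_{n}.png",im[y*4:y*4+600,x*4:x*4+760])
E
python3 fit0.py
```

```text
27.046475342622088 [0.5549 0.1601 0.08   0.0699] [ 0.48 -0.66  0.34  0.81  0.62 -0.11 -1.46 -0.54  0.5   1.21 -0.18 -0.56]
[[ 0.6823 -0.4547  0.5725]
 [ 0.3483  0.8906  0.2923]
 [-0.6428  0.      0.766 ]]
marker [0.6461 0.082  0.1329]
```

View pics/ov_scene.png

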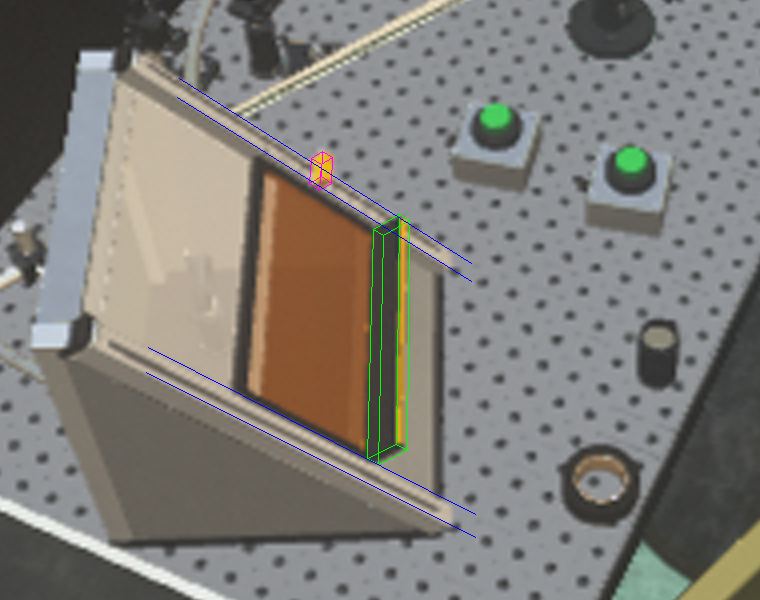

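View pics/ov_side.png

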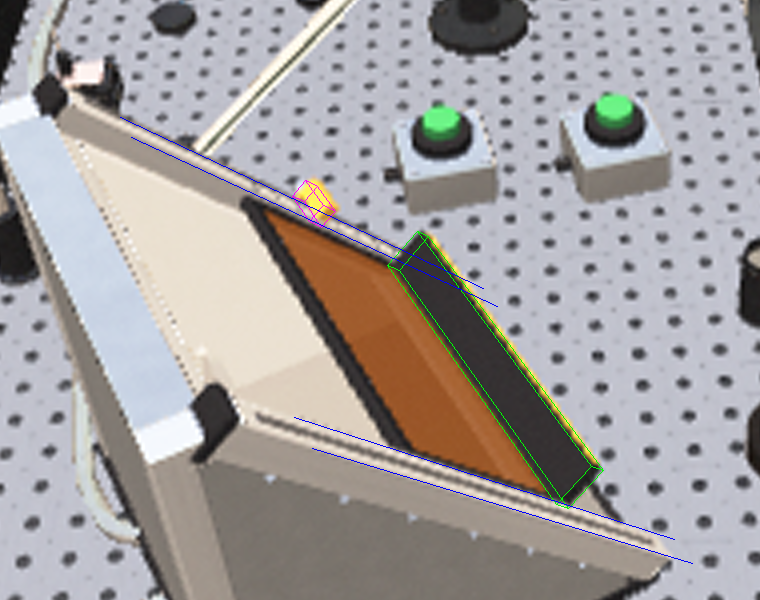

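```bash
cat > mv.py <<'E'
from fit import *
from station import arm
YAW=np.radians(27.05); LIP=np.array([.5549,.1601,.0800]); F=frame(YAW)
def R_tool(pitch_below, sgn=-1, yaw=YAW):
    p=np.radians(pitch_below); h=np.array([np.cos(yaw),np.sin(yaw),0]); z=h*np.cos(p)-np.array([0,0,np.sin(p)])
    y=sgn*np.array([-np.sin(yaw),np.cos(yaw),0]); return np.c_[np.cross(y,z),y,z]
def go(P,R):
    s=arm.sense(); R0=Ro.from_euler('xyz',s["tcp_rot"],degrees=True).as_matrix()
    t=R0.T@(np.array(P)-s["tcp_pos"]); w=Ro.from_matrix(R0.T@R).as_rotvec()
    print("t",s["time_s"],"tcp",s["tcp_pos"],"rot",s["tcp_rot"],"F",s["force"],"J",s["joint_positions"].round(1),"g",round(s["grip_width"],3))
    print("in lip",F.T@(s["tcp_pos"]-LIP))
    print("row",np.round(t,4),np.round(w,4),"ang",np.degrees(np.linalg.norm(w)).round(1))
E
python3 - <<'E'
from mv import *
go([.40,.10,.25],R_tool(90))
E
```

```text
t 1.2 tcp [0.1926 0.5152 0.2054] rot [179.999    0.0007 159.5001] F [ 0.2349  1.0703 -0.0371] J [65.7 17.2 87.1 -0.  75.7 -3.8] g 1.0
in lip [-0.2041  0.481  -0.0075]
row [-0.3396 -0.3162 -0.0446] [ 0.     -0.      2.3117] ang 132.5
```

Call:
drive_tool:
  commands:
    - [-0.02, -0.02, -0.045, 0, 0, 0.14]
    - [-0.04, -0.04, -0.045, 0, 0, 0.29]
    - [-0.06, -0.06, -0.045, 0, 0, 0.43]
    - [-0.085, -0.08, -0.045, 0, 0, 0.58]
    - [-0.11, -0.1, -0.045, 0, 0, 0.72]
    - [-0.13, -0.12, -0.045, 0, 0, 0.87]
    - [-0.15, -0.14, -0.045, 0, 0, 1.01]
    - [-0.17, -0.16, -0.045, 0, 0, 1.16]
    - [-0.19, -0.18, -0.045, 0, 0, 1.3]
    - [-0.21, -0.2, -0.045, 0, 0, 1.45]
    - [-0.235, -0.22, -0.045, 0, 0, 1.59]
    - [-0.255, -0.24, -0.045, 0, 0, 1.73]
    - [-0.275, -0.26, -0.045, 0, 0, 1.88]
    - [-0.3, -0.28, -0.045, 0, 0, 2.02]
    - [-0.32, -0.3, -0.045, 0, 0, 2.17]
    - [-0.34, -0.316, -0.045, 0, 0, 2.31]
    - [-0.34, -0.316, -0.045, 0, 0, 2.31]
  gripper: 0

```text
time_s: 2.9
tcp_pos: [0.4013, 0.0983, 0.2504]
tcp_rot: [180.0, 0.0, 26.7]
force: [-0.0, 0.9, 0.2]
grip_width: 0.007
```

```bash
python3 - <<'E'
from mv import *
P=LIP+F@np.array([-.09,0,-.028]); print(P)
go(P,R_tool(35))
E
```

```text
[0.4775 0.1206 0.1164]
t 2.9 tcp [0.4013 0.0983 0.2504] rot [179.9816   0.0005  26.7472] F [-0.0462  0.9378  0.2465] J [  8.7  -2.8 103.5  -0.   79.2  71.9] g 0.007
in lip [-0.2359  0.0148  0.0245]
row [0.0781 0.0143 0.134 ] [ 0.0028  0.9599 -0.0047] ang 55.0
```

Call:
drive_tool:
  commands:
    - [0.01, 0.002, 0.01, 0, 0.14, 0]
    - [0.02, 0.004, 0.02, 0, 0.28, 0]
    - [0.03, 0.006, 0.03, 0, 0.42, 0]
    - [0.04, 0.008, 0.04, 0, 0.56, 0]
    - [0.05, 0.01, 0.05, 0, 0.7, 0]
    - [0.06, 0.012, 0.06, 0, 0.84, 0]
    - [0.07, 0.014, 0.07, 0.003, 0.96, -0.005]
    - [0.078, 0.014, 0.09, 0.003, 0.96, -0.005]
    - [0.078, 0.014, 0.11, 0.003, 0.96, -0.005]
    - [0.078, 0.014, 0.11, 0.003, 0.96, -0.005]

```text
time_s: 3.9
tcp_pos: [0.474, 0.1288, 0.1552]
tcp_rot: [-178.4, -54.2, 27.4]
force: [0.7, 0.9, 0.0]
grip_width: 0.002
```

```bash
python3 - <<'E'
from mv import *
from station import imaging
go(LIP+F@np.array([-.09,0,-.028]),R_tool(35))
for n in ("scene","side","wrist"):
    d=imaging.snapshot(n); cv2.imwrite(f"pics/{n}1.png",d["image"][:,:,::-1])
    if n=="wrist": print(d["origin"],d["rotation"])
up("pics/scene1.png",200,160,140,140,4,"pics/a.png");up("pics/side1.png",200,170,140,140,4,"pics/b.png")
cv2.imwrite("pics/d1.png",np.hstack([cv2.imread("pics/a.png")[:,:400],cv2.imread("pics/b.png")[:,:400]]))
E
```

```text
t 3.9 tcp [0.474  0.1288 0.1552] rot [-178.4024  -54.1744   27.3712] F [0.732  0.9259 0.0158] J [ -3.1  -3.  135.3  93.6  25.9 -23.2] g 0.002
in lip [-0.1144  0.0089  0.0022]
row [-0.0319  0.0095  0.0219] [-0.0325  0.0145  0.003 ] ang 2.0
[0.3818 0.0758 0.3137] [-139.4504    1.0379  -61.3413]
```

View pics/d1.png

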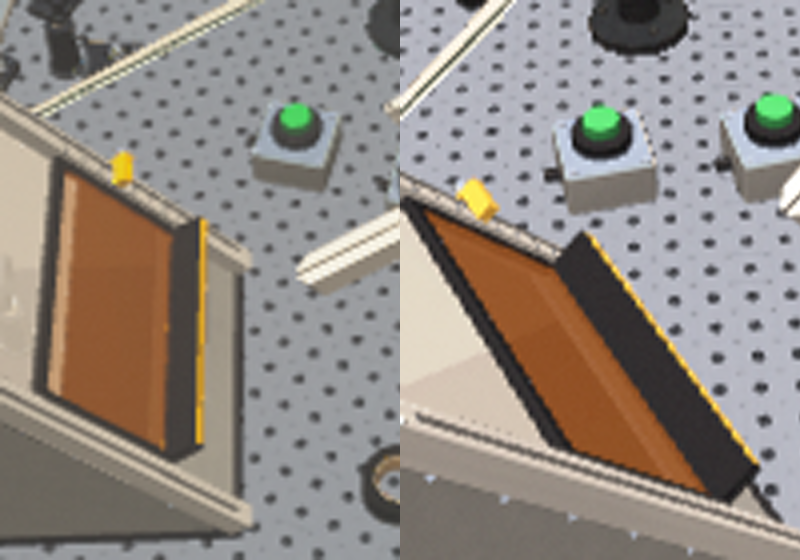

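View pics/wrist1.png

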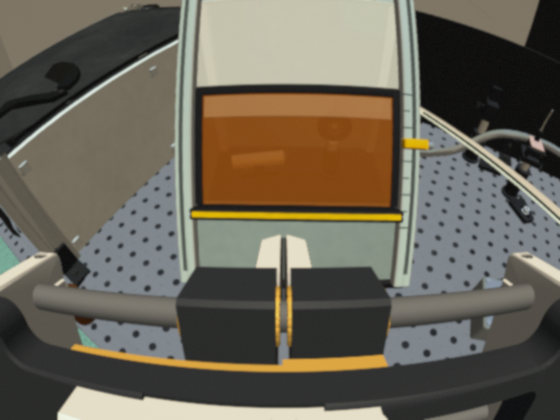

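Call:
drive_tool:
  commands:
    - [-0.011, 0.003, 0.007, -0.01, 0.005, 0]
    - [-0.022, 0.006, 0.015, -0.02, 0.01, 0]
    - [-0.033, 0.0095, 0.022, -0.0325, 0.0145, 0.003]
    - [-0.033, 0.0095, 0.022, -0.0325, 0.0145, 0.003]
    - [-0.033, 0.0095, 0.022, -0.0325, 0.0145, 0.003]
    - [-0.033, 0.0095, 0.022, -0.0325, 0.0145, 0.003]
    - [-0.033, 0.0095, 0.022, -0.0325, 0.0145, 0.003]

```text
time_s: 4.75
tcp_pos: [0.4763, 0.1208, 0.1158]
tcp_rot: [-179.7, -54.8, 26.9]
force: [-0.3, 0.2, -0.2]
grip_width: 0.007
```

```bash
python3 - <<'E'
from mv import *
from station import imaging
go(LIP+F@np.array([.005,0,-.030]),R_tool(35))
for n in ("scene","side","wrist"):
    d=imaging.snapshot(n); cv2.imwrite(f"pics/{n}2.png",d["image"][:,:,::-1])
    if n=="wrist": print(d["origin"],d["rotation"])
up("pics/scene2.png",200,160,140,140,4,"pics/a.png");up("pics/side2.png",200,170,140,140,4,"pics/b.png")
cv2.imwrite("pics/d2.png",np.hstack([cv2.imread("pics/a.png")[:,:400],cv2.imread("pics/b.png")[:,:400]]))
E
```

```text
t 4.75 tcp [0.4763 0.1208 0.1158] rot [-179.7222  -54.8173   26.8915] F [-0.3464  0.2465 -0.1971] J [ -3.5   3.7 137.2 113.4  27.1 -44.7] g 0.007
in lip [-0.0903  0.0007 -0.0291]
row [-0.0089  0.001   0.0949] [-0.0026  0.0032 -0.0016] ang 0.3
[0.3803 0.0714 0.274 ] [-138.617     0.1306  -62.9058]
```

View pics/d2.png

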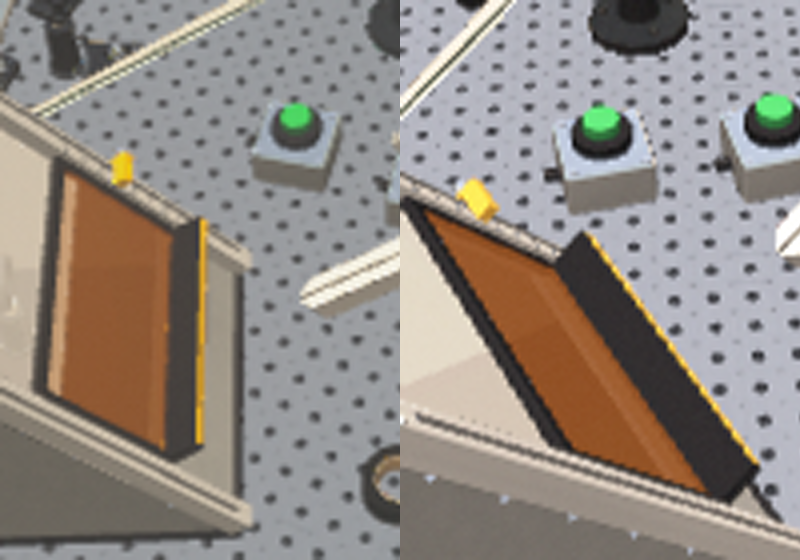

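View pics/wrist2.png

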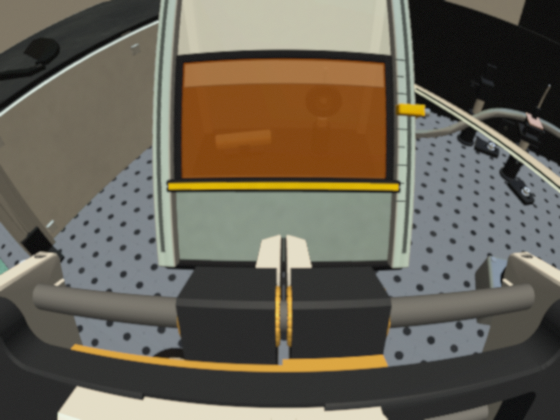

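```bash
cat >> h.py <<'E'
def fish(P,o,r,fovy=65.70646984690485,cx=283.147,cy=210.146):
    f=210/np.tan(np.radians(fovy/2)); R=Ro.from_euler('xyz',r,degrees=True).as_matrix()
    c=(np.atleast_2d(P)-o)@R; rr=np.linalg.norm(c[:,:2],axis=1); th=np.arctan2(rr,c[:,2])
    return np.array([cx,cy])+c[:,:2]/rr[:,None]*(f*th)[:,None]
E
python3 - <<'E'
from mv import *
o=np.array([0.3803,0.0714,0.2740]);r=[-138.617,0.1306,-62.9058]
w=lambda v:LIP+F@np.array(v)
print(fish([w([-.016,.098,0]),w([-.016,-.098,0]),w([-.005,-.111,.0699]),w([-.005,-.099,.0699]),w([-.005,-.123,.0699])],o,r))
p=arm.sense()["tcp_pos"]; print(fish([p],o,r))
im=cv2.imread("pics/wrist2.png");hsv=cv2.cvtColor(im,cv2.COLOR_BGR2HSV); m=cv2.inRange(hsv,(18,150,130),(32,255,255)); m[230:]=0
k,l,st,c=cv2.connectedComponentsWithStats(m); print(st[st[:,4]>20],c[st[:,4]>20])
E
```

```text
[[166.8867 190.7358]
 [401.7024 190.521 ]
 [411.5375 110.1496]
 [398.9304 109.1495]
 [423.7597 111.2245]]
[[283.4426 251.1111]]
[[     0      0    560    420 233297]
 [   398    104     27     12    271]
 [   168    182    231      9   1632]] [[279.3268 209.7847]
 [411.3764 109.0738]
 [282.3554 185.4804]]
```

Call:
drive_tool:
  commands:
    - [-0.002, 0, 0.015, 0, 0, 0]
    - [-0.004, 0, 0.03, 0, 0, 0]
    - [-0.005, 0, 0.045, 0, 0, 0]
    - [-0.007, 0, 0.06, 0, 0, 0]
    - [-0.008, 0.001, 0.07, 0, 0, 0]
    - [-0.009, 0.001, 0.08, 0, 0, 0]
    - [-0.009, 0.001, 0.085, 0, 0, 0]
    - [-0.009, 0.001, 0.09, 0, 0, 0]
    - [-0.009, 0.001, 0.094, 0, 0, 0]
    - [-0.009, 0.001, 0.094, 0, 0, 0]

```text
time_s: 5.9
tcp_pos: [0.5404, 0.1526, 0.0537]
tcp_rot: [-179.7, -54.8, 26.9]
force: [-0.6, 0.1, -0.1]
grip_width: 0.005
```

```bash
python3 - <<'E'
from mv import *
from station import imaging
go(LIP+F@np.array([.005,0,.060-.0135]),R_tool(35))
for n in ("scene","side","wrist"):
    d=imaging.snapshot(n); cv2.imwrite(f"pics/{n}3.png",d["image"][:,:,::-1])
    if n=="wrist": print(d["origin"],d["rotation"])
up("pics/scene3.png",200,160,140,140,4,"pics/a.png");up("pics/side3.png",200,170,140,140,4,"pics/b.png")
cv2.imwrite("pics/d3.png",np.hstack([cv2.imread("pics/a.png")[:,:400],cv2.imread("pics/b.png")[:,:400]]))
E
```

```text
t 5.9 tcp [0.5404 0.1526 0.0537] rot [-179.7006  -54.7829   26.8539] F [-0.613   0.1165 -0.1263] J [  2.5  21.3 128.2 135.5  29.2 -64. ] g 0.005
in lip [ 0.0044 -0.0001 -0.0307]
row [ 0.0769 -0.0002  0.007 ] [-0.0024  0.0038 -0.002 ] ang 0.3
[0.4443 0.1033 0.2124] [-138.6262    0.1361  -62.9094]
```

View pics/d3.png

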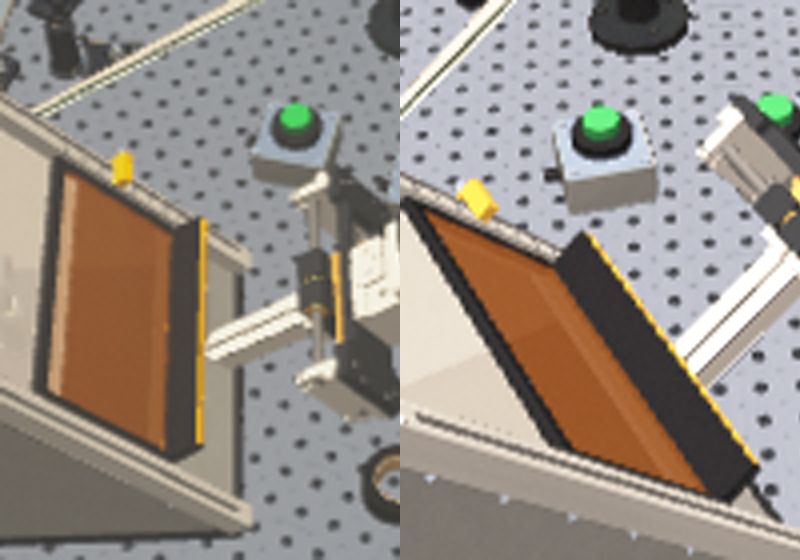

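View pics/wrist3.png

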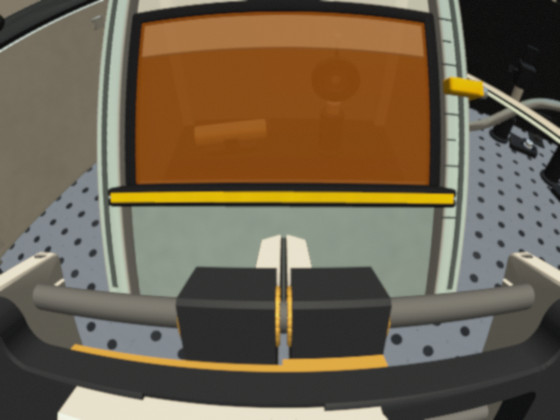

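Call:
drive_tool:
  commands:
    - [0.003, 0, 0, 0, 0, 0]
    - [0.006, 0, 0, 0, 0, 0]
    - [0.009, 0, 0.001, 0, 0, 0]
    - [0.012, 0, 0.001, 0, 0, 0]
    - [0.015, 0, 0.001, 0, 0, 0]
    - [0.018, 0, 0.0015, 0, 0, 0]
    - [0.021, 0, 0.002, 0, 0, 0]
    - [0.024, 0, 0.002, 0, 0, 0]
    - [0.027, 0, 0.0025, 0, 0, 0]
    - [0.03, 0, 0.003, 0, 0, 0]
    - [0.033, 0, 0.003, 0, 0, 0]
    - [0.036, 0, 0.003, 0, 0, 0]

```text
time_s: 7.25
tcp_pos: [0.5609, 0.1631, 0.0816]
tcp_rot: [-179.7, -54.8, 26.9]
force: [-0.5, 0.5, -3.3]
grip_width: 0.005
```

```bash
cat > look.py <<'E'
from mv import *
from station import imaging
from scipy.optimize import least_squares
import sys
k=sys.argv[1]
def comps(im):
    hsv=cv2.cvtColor(im,cv2.COLOR_BGR2HSV); m=cv2.inRange(hsv,(18,150,130),(32,255,255)); return m
go(LIP+F@np.array([.005,0,.060-.0135]),R_tool(35))
for n in ("scene","side","wrist"):
    d=imaging.snapshot(n); im=np.ascontiguousarray(d["image"][:,:,::-1]); cv2.imwrite(f"pics/{n}{k}.png",im)
    m=comps(im); 
    if n=="wrist": m[245:]=0
    kk,l,st,c=cv2.connectedComponentsWithStats(m)
    for i in range(1,kk):
        if st[i,4]>12 and (n=="wrist" or (180<c[i,0]<300 and 180<c[i,1]<290)): print(n,st[i],c[i].round(1))
    if n=="wrist":
        o,r=d["origin"],d["rotation"]
        # line middle rows -> sash travel s ; marker travel
        w=lambda v:LIP+F@np.array(v)
        big=[i for i in range(1,kk) if st[i,4]>12]
        line=max(big,key=lambda i:st[i,2]); mk=[i for i in big if i!=line]
        ends=[[st[line,0]-.5,0],[st[line,0]+st[line,2]-.5,0]]
        f=lambda p: fish([w([-.016,0,p[0]])],o,r)[0,1]-c[line,1]
        s=least_squares(f,[0.03]).x[0]; print("wrist: line z (lip frame)",s)
        for i in mk:
            t=least_squares(lambda p: fish([w([-.004,-.111,p[0]])],o,r)[0,1]-c[i,1],[0.07]).x[0]; print("wrist: marker z",t,"diff",t-s)
E
python3 look.py 4; python3 - <<'E'
import sys; sys.path.insert(0,'.')
E
```

```text
t 7.25 tcp [0.5609 0.1631 0.0816] rot [-179.7041  -54.7712   26.8556] F [-0.486   0.496  -3.3131] J [  4.   18.7 125.  129.4  24.7 -55.8] g 0.005
in lip [ 0.0041 -0.0001  0.0055]
row [ 0.0408 -0.0002  0.0043] [-0.0024  0.004  -0.002 ] ang 0.3
scene [228 198   5   8  33] [230.2 201.7]
scene [245 212   3  57  90] [245.7 239.7]
scene [274 218   2  20  26] [274.8 226.1]
side [215 215   9  10  52] [219.2 219.6]
side [242 227  42  57  81] [263.  255.3]
wrist [445 137  40  19 542] [466.9 145.6]
wrist [ 113  226  339   14 3557] [281.9 233.1]
wrist: line z (lip frame) 0.021354760241024836
wrist: marker z 0.07088442108030267 diff 0.04952966083927783
```

View pics/wrist4.png

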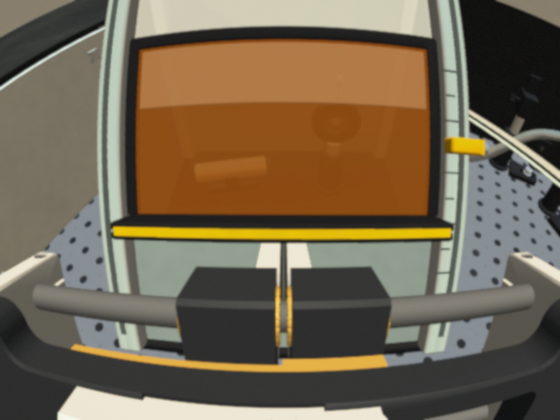

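```bash
python3 - <<'E'
from mv import *
w=lambda v:LIP+F@np.array(v)
for k,o,r in ((2,[0.3803,0.0714,0.2740],[-138.617,0.1306,-62.9058]),(3,[0.4443,0.1033,0.2124],[-138.6262,0.1361,-62.9094])):
    im=cv2.imread(f"pics/wrist{k}.png");hsv=cv2.cvtColor(im,cv2.COLOR_BGR2HSV); m=cv2.inRange(hsv,(18,150,130),(32,255,255)); m[230:]=0
    kk,l,st,c=cv2.connectedComponentsWithStats(m)
    for i in range(1,kk):
        if st[i,4]<100: continue
        for z0,pt in ((0,[-.016,0]),(0.07,[-.004,-.111])):
            if (st[i,2]>100)!=(z0==0): continue
            zz=np.linspace(-.03,.1,1301); rows=fish([w(pt+[z]) for z in zz],np.array(o),r)[:,1]
            print(k,pt,"centre",zz[np.argmin(abs(rows-c[i,1]))].round(4),"top/bot",[zz[np.argmin(abs(rows-v))].round(4) for v in (st[i,1]-.5,st[i,1]+st[i,3]-.5)])
up("pics/wrist4.png",380,120,120,140,5,"pics/e.png")
E
```

```text
2 [-0.004, -0.111] centre 0.071 top/bot [np.float64(0.076), np.float64(0.0652)]
2 [-0.016, 0] centre 0.0034 top/bot [np.float64(0.0066), np.float64(-0.0006)]
3 [-0.004, -0.111] centre 0.0712 top/bot [np.float64(0.0772), np.float64(0.065)]
3 [-0.016, 0] centre 0.0034 top/bot [np.float64(0.0066), np.float64(0.0)]
```

View pics/e.png

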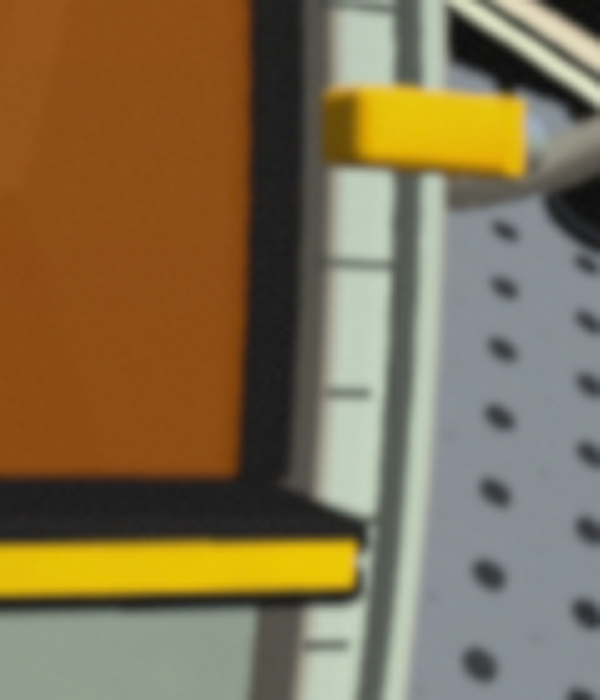

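Call:
drive_tool:
  commands:
    - [0.003, 0, 0, 0, 0, 0]
    - [0.006, 0, 0, 0, 0, 0]
    - [0.009, 0, 0.001, 0, 0, 0]
    - [0.012, 0, 0.001, 0, 0, 0]
    - [0.015, 0, 0.001, 0, 0, 0]
    - [0.018, 0, 0.0015, 0, 0, 0]
    - [0.021, 0, 0.002, 0, 0, 0]
    - [0.024, 0, 0.002, 0, 0, 0]
    - [0.027, 0, 0.0025, 0, 0, 0]
    - [0.03, 0, 0.003, 0, 0, 0]
    - [0.033, 0, 0.003, 0, 0, 0]
    - [0.036, 0, 0.0035, 0, 0, 0]
    - [0.039, 0, 0.004, 0, 0, 0]
    - [0.042, 0, 0.004, 0, 0, 0]
    - [0.044, 0, 0.0045, 0, 0, 0]
    - [0.045, 0, 0.0045, 0, 0, 0]
    - [0.045, 0, 0.0045, 0, 0, 0]

```text
time_s: 9.1
tcp_pos: [0.5877, 0.1766, 0.1164]
tcp_rot: [-179.7, -54.9, 26.9]
force: [-0.6, -0.3, -0.1]
grip_width: 0.002
```

```bash
python3 look.py 5; python3 - <<'E'
from h import *
up("pics/wrist5.png",360,120,150,130,4,"pics/e5.png")
up("pics/scene5.png",200,180,90,100,6,"pics/s5.png")
E
```

```text
t 9.1 tcp [0.5877 0.1766 0.1164] rot [-179.7253  -54.8733   26.8914] F [-0.5944 -0.2616 -0.1339] J [  5.6  16.6 120.4 118.7  20.1 -42.9] g 0.002
in lip [ 0.0047 -0.0002  0.0515]
row [-0.005  -0.0002 -0.0001] [-0.0025  0.0022 -0.0016] ang 0.2
scene [228 198   5   8  32] [230.1 201.6]
scene [232 205   5  57 111] [233.8 235.2]
side [215 215   9  10  50] [219.1 219.5]
side [229 220  42  59  88] [249.6 249.7]
wrist [443 210  39  19 548] [464.4 218.9]
wrist [ 112  226  340   14 3624] [281.8 233.2]
wrist: line z (lip frame) 0.06681288527018642
wrist: marker z 0.07152226058318034 diff 0.004709375312993924
```

View pics/e5.png

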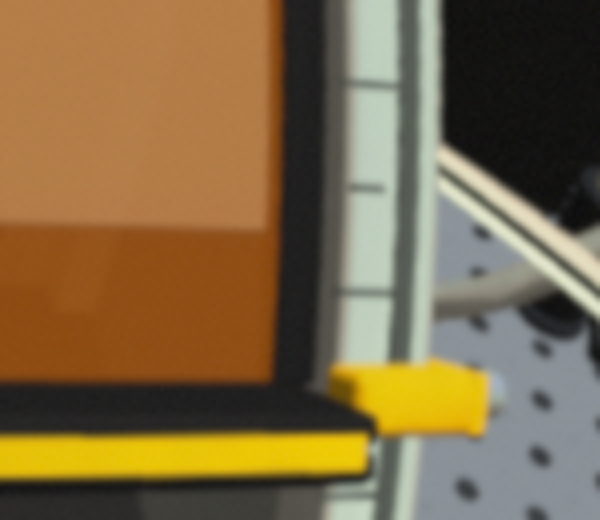

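View pics/s5.png

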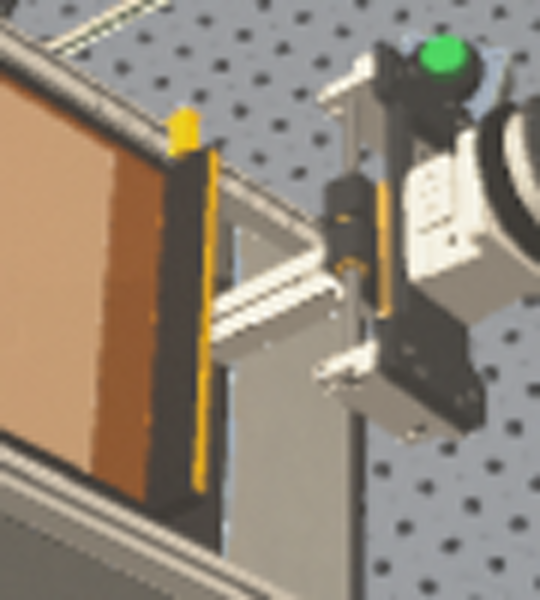

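```bash
sed -i 's/^obs=.*/import sys; obs=None/' fit0.py; cat > fitk.py <<'E'
from fit import *
import sys
k=sys.argv[1]; mkx=float(sys.argv[2]) if len(sys.argv)>2 else -.003
obs={}
for n in ("scene","side"):
    im=cv2.imread(f"pics/{n}{k}.png"); m=cv2.inRange(cv2.cvtColor(im,cv2.COLOR_BGR2HSV),(18,150,130),(32,255,255))
    kk,l,st,c=cv2.connectedComponentsWithStats(m)
    ok=[i for i in range(1,kk) if st[i,4]>12 and 180<c[i,0]<300 and 180<c[i,1]<290]
    L=max(ok,key=lambda i:st[i,3]); M=min(ok,key=lambda i:st[i,1])
    ys,xs=np.where(l==L); vx,vy,x0,y0=cv2.fitLine(np.c_[xs,ys].astype(np.float32),cv2.DIST_HUBER,0,.01,.01).ravel()
    t=(xs-x0)*vx+(ys-y0)*vy; e=[(x0+vx*a,y0+vy*a) for a in (t.min()-.5,t.max()+.5)]; e.sort(key=lambda q:q[1])
    obs[n]=[*e,tuple(c[M])]
def res(p,full=False):
    F=frame(np.radians(27.05)); r=[]
    for i,n in enumerate(obs):
        w=lambda v:p[:3]+F@np.array(v)
        P=proj(n,[w([-.016,-.098,0]),w([-.016,.098,0]),w([mkx,-.111,p[3]])])
        P=P+p[4+2*i:6+2*i]
        r+=list((P-np.array(obs[n])).ravel())
    return np.r_[r,p[4:8]*.3]   # per-camera pixel bias
s=least_squares(res,[.5549,.1601,.08,.06,0,0,0,0]); print(k,s.x[:3],"to go",s.x[3],s.fun[:12].round(2))
E
for k in 0 5; do for m in -.001 -.005; do python3 fitk.py $k $m; done; done
```

```text
0 [0.558  0.1462 0.0635] to go 0.07255539653178747 [ 0.26 -0.37  0.28  0.06 -0.38  0.25 -0.47 -0.27  0.25  0.08  0.06  0.24]
0 [0.5586 0.1431 0.058 ] to go 0.0750125046576861 [ 0.11  0.01  0.18  0.2  -0.07 -0.27 -0.54  0.35 -0.14  0.41  0.52 -0.69]
5 [0.595  0.1657 0.1138] to go 0.008178430354453486 [ 0.13 -0.27  0.4   0.09 -0.38  0.14 -0.51 -0.26  0.24  0.07  0.11  0.25]
5 [0.5952 0.1625 0.1098] to go 0.010153282689551067 [-0.04  0.09  0.3   0.22 -0.05 -0.37 -0.6   0.37 -0.11  0.36  0.57 -0.7 ]
```

Call:
drive_tool:
  commands:
    - [0.001, 0, 0, 0, 0, 0]
    - [0.002, 0, 0, 0, 0, 0]
    - [0.003, 0, 0, 0, 0, 0]
    - [0.004, 0, 0, 0, 0, 0]
    - [0.005, 0, 0.0005, 0, 0, 0]
    - [0.0055, 0, 0.0005, 0, 0, 0]
    - [0.0055, 0, 0.0005, 0, 0, 0]
    - [0.0055, 0, 0.0005, 0, 0, 0]

```text
time_s: 10.05
tcp_pos: [0.5909, 0.1783, 0.1208]
tcp_rot: [-179.7, -54.9, 26.9]
force: [0.2, 0.4, -0.1]
grip_width: 0.007
```

```bash
python3 look.py 6; for m in -.001 -.005; do python3 fitk.py 6 $m; done; python3 - <<'E'
from h import *
up("pics/wrist6.png",360,140,150,120,5,"pics/e6.png")
E
```

```text
t 10.05 tcp [0.5909 0.1783 0.1208] rot [-179.7179  -54.8967   26.8863] F [ 0.2442  0.4412 -0.1036] J [  5.8  16.4 119.8 117.1  19.6 -41. ] g 0.007
in lip [ 0.0047 -0.0002  0.0572]
row [-0.0107 -0.0002 -0.0006] [-0.0026  0.0018 -0.0016] ang 0.2
scene [228 198   7  63 146] [232.  226.8]
scene [261 210   2  22  29] [261.8 218.7]
side [215 215   8  10  42] [218.6 218.9]
side [227 219  42  59  87] [248.2 249.4]
wrist [ 112  219  369   21 4091] [303.8 232.8]
wrist: line z (lip frame) 0.07270425570271458
6 [0.5964 0.1641 0.1149] to go -0.022679293698211273 [ -0.17  10.79  -1.65   5.04   2.21 -16.31  -2.93  -1.42  -2.25  -1.31
   5.36   2.92]
6 [0.5967 0.1602 0.1099] to go -0.020818500777881322 [ -0.33  11.16  -1.74   5.13   2.53 -16.79  -3.    -0.77  -2.63  -1.07
   5.82   2.01]
```

View pics/e6.png

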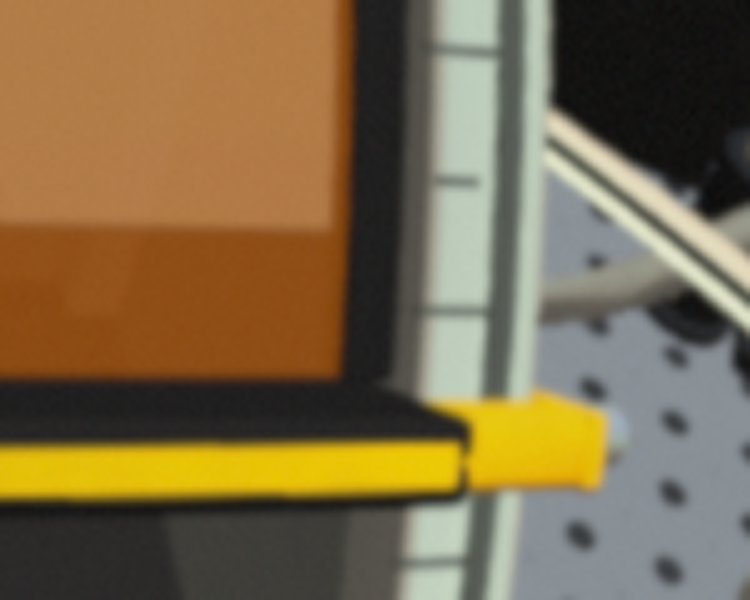

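Call:
drive_tool:
  commands:
    - [-0.004, 0, 0, 0, 0, 0]
    - [-0.008, 0, 0, 0, 0, 0]
    - [-0.012, 0, -0.002, 0, 0, 0]
    - [-0.014, 0, -0.02, 0, 0, 0]
    - [-0.016, 0, -0.045, 0, 0, 0]
    - [-0.02, 0, -0.07, 0, 0, 0]
    - [-0.03, 0, -0.09, 0, 0, 0]
    - [-0.04, 0, -0.1, 0, 0, 0]
    - [-0.05, 0, -0.1, 0, 0, 0]
    - [-0.05, 0, -0.1, 0, 0, 0]
    - [-0.05, 0, -0.1, 0, 0, 0]

```text
time_s: 11.3
tcp_pos: [0.4927, 0.1278, 0.1375]
tcp_rot: [-179.7, -54.9, 26.9]
force: [1.4, 0.0, 0.3]
grip_width: 0.002
```

```bash
python3 look.py 7; python3 - <<'E'
from h import *
up("pics/wrist7.png",340,130,150,120,5,"pics/e7.png")
E
```

```text
t 11.3 tcp [0.4927 0.1278 0.1375] rot [-179.6933  -54.8939   26.8541] F [1.381  0.0046 0.3406] J [ -2.    2.1 134.3 106.7  24.6 -35.9] g 0.002
in lip [-0.0906 -0.0005 -0.001 ]
row [ 0.0392 -0.0003  0.0993] [-0.0026  0.0018 -0.002 ] ang 0.2
scene [228 198   7  63 145] [232.  226.7]
side [215 215   8  10  43] [218.6 218.8]
side [227 219  42  59  88] [248.  249.1]
wrist [ 167  132  257   17 1944] [299.2 136.8]
wrist: line z (lip frame) 0.07110416410776259
```

View pics/e7.png

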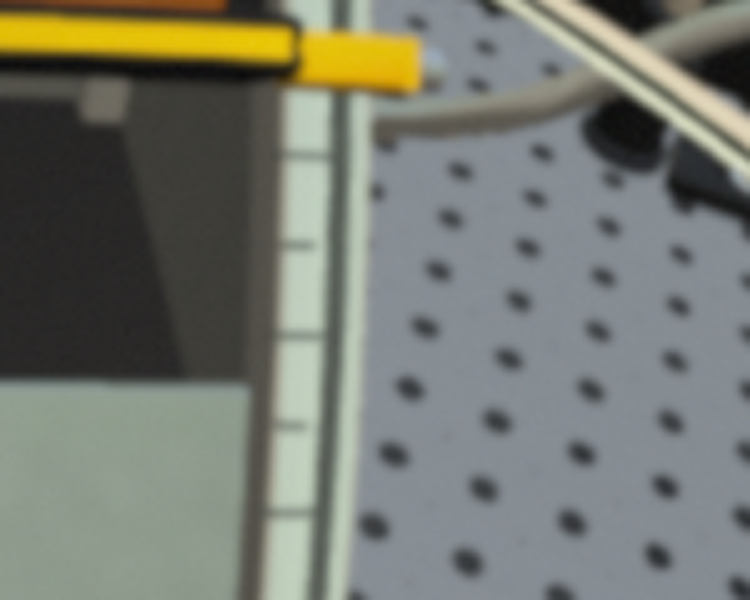

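View pics/wrist7.png

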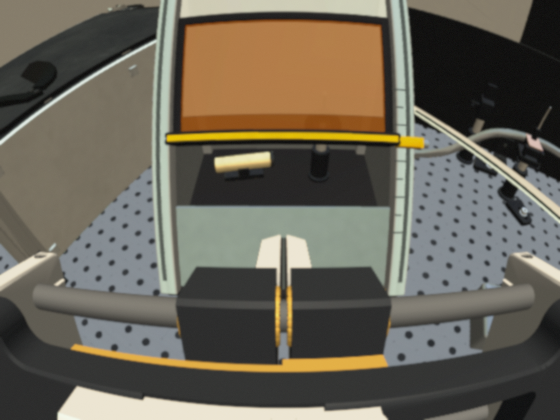

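```bash
python3 - <<'E'
from mv import *
from station import imaging
d=imaging.snapshot("wrist"); o,r=d["origin"],d["rotation"]; im=d["image"][:,:,::-1]
m=cv2.inRange(cv2.cvtColor(np.ascontiguousarray(im),cv2.COLOR_BGR2HSV),(18,130,110),(32,255,255))
w=lambda v:LIP+F@np.array(v); zz=np.linspace(.04,.1,1201)
for x,y,cols in ((-.016,-.09,None),(-.005,-.118,None),(-.005,-.112,None)):
    q=fish([w([x,y,z]) for z in zz],np.array(o),r)
    u=int(round(q[600,0])); rows=np.where(m[100:170,u])[0]+100
    print(y,u,rows.min(),rows.max(),[zz[np.argmin(abs(q[:,1]-v))].round(4) for v in (rows.min()-.5,rows.mean(),rows.max()+.5)])
E
```

```text
-0.09 392 135 142 [np.float64(0.0753), np.float64(0.0719), np.float64(0.0686)]
-0.118 418 137 148 [np.float64(0.0758), np.float64(0.0705), np.float64(0.0652)]
-0.112 412 137 147 [np.float64(0.0755), np.float64(0.0706), np.float64(0.0658)]
```

```bash
python3 - <<'E'
from mv import *
go([.42,-.06,.25],R_tool(90))
E
```

```text
t 11.5 tcp [0.4928 0.128  0.1375] rot [-179.7258  -54.9066   26.9099] F [-0.2711 -0.0041 -0.2401] J [ -1.9   2.1 134.2 106.7  24.6 -35.9] g 0.005
in lip [-0.0905 -0.0003 -0.0009]
row [ 0.0058  0.1338 -0.188 ] [-0.0032 -0.9583  0.    ] ang 54.9
```

Call:
drive_tool:
  commands:
    - [0.005, 0.01, -0.03, 0, 0, 0]
    - [0.005, 0.025, -0.06, 0, -0.05, 0]
    - [0.005, 0.045, -0.09, 0, -0.15, 0]
    - [0.005, 0.065, -0.12, 0, -0.27, 0]
    - [0.005, 0.085, -0.15, 0, -0.4, 0]
    - [0.005, 0.105, -0.17, 0, -0.53, 0]
    - [0.005, 0.12, -0.185, 0, -0.66, 0]
    - [0.006, 0.134, -0.188, 0, -0.79, 0]
    - [0.006, 0.134, -0.188, -0.003, -0.92, 0]
    - [0.006, 0.134, -0.188, -0.003, -0.958, 0]
    - [0.006, 0.134, -0.188, -0.003, -0.958, 0]
    - [0.006, 0.134, -0.188, -0.003, -0.958, 0]

```text
time_s: 12.7
tcp_pos: [0.4204, -0.0596, 0.2497]
tcp_rot: [-179.9, -0.1, 27.1]
force: [-0.0, 0.0, -0.7]
grip_width: 0.0
```

```bash
python3 - <<'E'
from mv import *
from station import imaging
go([.42,-.06,.25],R_tool(90))
d=imaging.snapshot("wrist"); cv2.imwrite("pics/wrist8.png",d["image"][:,:,::-1]); print(d["origin"],d["rotation"])
print(imaging.place_of("wrist","reset_button_top"),imaging.place_of("wrist","tube"),imaging.place_of("wrist","tape"))
d=imaging.snapshot("scene"); cv2.imwrite("pics/scene8.png",d["image"][:,:,::-1])
E
```

```text
t 12.7 tcp [ 0.4204 -0.0596  0.2497] rot [-179.9436   -0.0873   27.1339] F [-0.0234  0.0492 -0.6851] J [-13.1  -1.2 102.1   0.1  79.   49.8] g 0.0
in lip [-0.2773 -0.1345 -0.0112]
row [-0.0006  0.0001 -0.0003] [-0.001  -0.0015  0.0015] ang 0.1
[ 0.4797 -0.0291  0.4297] [166.6764   0.0207 -62.8707]
[{'at': [165.5, 316.8], 'conf': 0.68}, {'at': [269.1, 499.1], 'conf': 0.59}, {'at': [76.8, 362.9], 'conf': 0.55}] [{'at': [169.5, 193.7], 'conf': 0.86}] [{'at': [137.0, 126.5], 'conf': 0.61}]
```

View pics/wrist8.png

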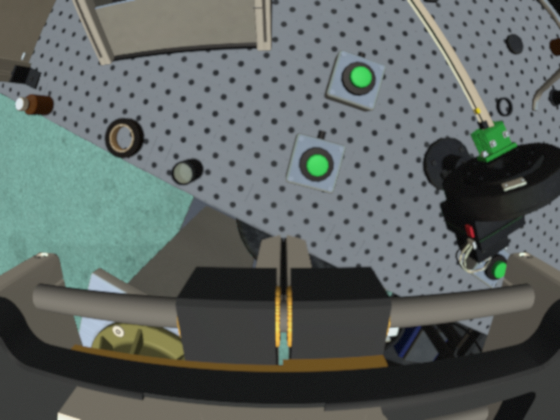

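View pics/scene8.png

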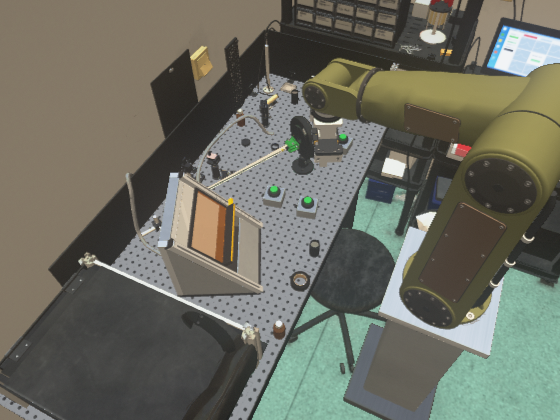

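```bash
cat >> h.py <<'E'
def fray(u,v,r,fovy=65.70646984690485,cx=283.147,cy=210.146):
    f=210/np.tan(np.radians(fovy/2)); R=Ro.from_euler('xyz',r,degrees=True).as_matrix()
    d=np.array([u-cx,v-cy]); q=np.linalg.norm(d); th=q/f; return R@np.r_[d/q*np.sin(th),np.cos(th)]
E
python3 - <<'E'
from mv import *
o=np.array([0.4797,-0.0291,0.4297]);r=[166.6764,0.0207,-62.8707]
im=cv2.imread("pics/wrist8.png"); m=cv2.inRange(cv2.cvtColor(im,cv2.COLOR_BGR2HSV),(50,150,100),(75,255,255))
k,l,st,c=cv2.connectedComponentsWithStats(m)
for i in range(1,k):
    if st[i,4]>40:
        d=fray(*c[i],r); P=o+d*(.054-o[2])/d[2]; print(st[i],c[i].round(1),P,"dist",np.hypot(*P[:2]).round(3))
up("pics/wrist8.png",270,30,140,180,4,"pics/e8.png")
im=cv2.imread("pics/e8.png"); cv2.imwrite("pics/e8.png",im[:600])
E
```

```text
[350  67  21  21 344] [360.4  76.7] [ 0.5833 -0.0768  0.054 ] dist 0.588
[472 122  44  39 787] [492.8 140.7] [ 0.6122 -0.2745  0.054 ] dist 0.671
[306 155  22  21 372] [316.9 165. ] [ 0.4663 -0.0799  0.054 ] dist 0.473
[494 262  12  16 140] [499.5 269.6] [ 0.4667 -0.3996  0.054 ] dist 0.614
```

View pics/e8.png

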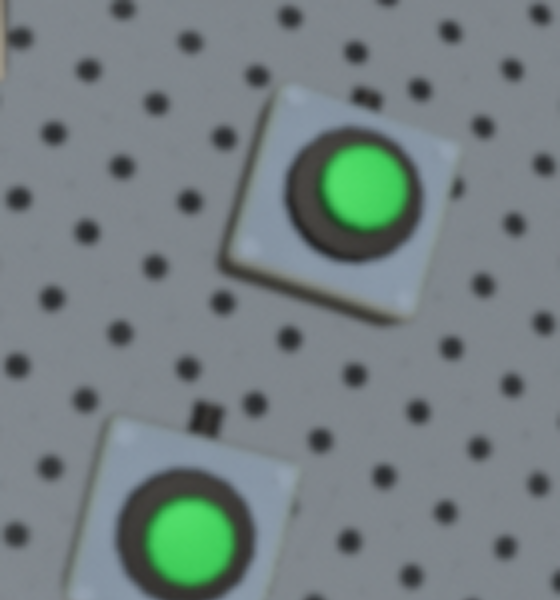

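```bash
python3 - <<'E'
from mv import *
go([.466,-.080,.075],R_tool(90))
E
```

```text
t 12.95 tcp [ 0.4199 -0.0604  0.2504] rot [179.9917  -0.0975  27.0097] F [ 0.0498  1.2945 -0.3477] J [-13.2  -1.3 102.1   0.1  79.1  49.8] g 0.007
in lip [-0.2785 -0.135  -0.0112]
row [0.0319 0.0384 0.1755] [ 0.0001 -0.0017 -0.0007] ang 0.1
```

Call:
drive_tool:
  commands:
    - [0.015, 0.019, 0.02, 0, 0, 0]
    - [0.032, 0.038, 0.05, 0, 0, 0]
    - [0.032, 0.0385, 0.08, 0, 0, 0]
    - [0.032, 0.0385, 0.11, 0, 0, 0]
    - [0.032, 0.0385, 0.135, 0, 0, 0]
    - [0.032, 0.0385, 0.155, 0, 0, 0]
    - [0.032, 0.0385, 0.17, 0, 0, 0]
    - [0.032, 0.0385, 0.175, 0, 0, 0]
    - [0.032, 0.0385, 0.175, 0, 0, 0]
    - [0.032, 0.0385, 0.175, 0, 0, 0]

```text
time_s: 13.95
tcp_pos: [0.4665, -0.0803, 0.0763]
tcp_rot: [179.9, -0.2, 27.0]
force: [1.1, -0.4, 0.3]
grip_width: 0.008
```

```bash
python3 - <<'E'
from mv import *
from station import imaging
go([.466,-.080,.054],R_tool(90))
for n in("scene","side"):
    d=imaging.snapshot(n); cv2.imwrite(f"pics/{n}9.png",d["image"][:,:,::-1])
up("pics/scene9.png",260,150,90,80,4,"pics/a.png");up("pics/side9.png",240,150,100,80,4,"pics/b.png")
cv2.imwrite("pics/d9.png",np.hstack([cv2.imread("pics/a.png"),cv2.imread("pics/b.png")]))
E
```

```text
t 13.95 tcp [ 0.4665 -0.0803  0.0763] rot [179.9494  -0.1552  26.9924] F [ 1.0956 -0.3692  0.2803] J [-14.2  16.5 107.    0.1  56.4  48.7] g 0.008
in lip [-0.1417 -0.1739 -0.1237]
row [-0.0004 -0.0005  0.0223] [ 0.0009 -0.0027 -0.001 ] ang 0.2
```

View pics/d9.png

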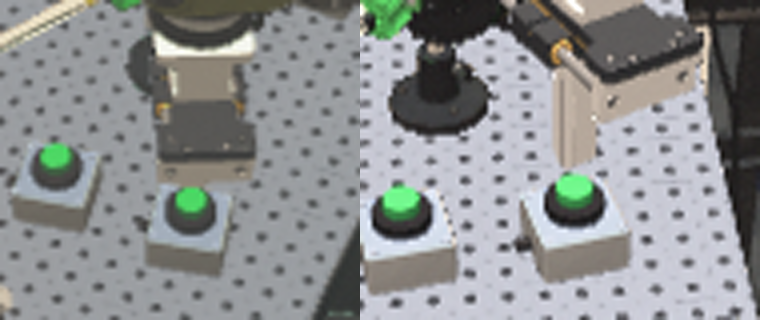

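Call:
drive_tool:
  commands:
    - [0, 0, 0.006, 0, 0, 0]
    - [0, 0, 0.012, 0, 0, 0]
    - [0, 0, 0.018, 0, 0, 0]
    - [0, 0, 0.022, 0, 0, 0]
    - [0, 0, 0.024, 0, 0, 0]
    - [0, 0, 0.026, 0, 0, 0]
    - [0, 0, 0.0275, 0, 0, 0]
    - [0, 0, 0.0275, 0, 0, 0]
    - [0, 0, 0.0275, 0, 0, 0]

```text
time_s: 14.95
tcp_pos: [0.467, -0.0802, 0.0514]
tcp_rot: [179.9, -0.2, 27.0]
force: [-18.5, 3.6, 45.0]
grip_width: 0.008
```

```bash
python3 - <<'E'
from mv import *
for i in range(3): s=arm.sense(); print(s["tcp_pos"],s["force"])
E
```

```text
[ 0.467  -0.0802  0.0514] [-18.4884   3.6057  45.0171]
[ 0.467  -0.0802  0.0514] [-18.4884   3.6057  45.0171]
[ 0.467  -0.0802  0.0514] [-18.4884   3.6057  45.0171]
```

Call:
drive_tool:
  commands:
    - [0, 0, -0.002, 0, 0, 0]
    - [0, 0, -0.002, 0, 0, 0]

```text
time_s: 15.15
tcp_pos: [0.4672, -0.0803, 0.0541]
tcp_rot: [179.9, -0.2, 27.0]
force: [-0.1, -0.6, 3.2]
grip_width: 0.003
```

```bash
python3 - <<'E'
from mv import *
from station import imaging
s=arm.sense(); print(s["tcp_pos"],s["tcp_rot"],s["force"],s["ft_torque"])
for n in("scene","side"):
    d=imaging.snapshot(n); cv2.imwrite(f"pics/{n}10.png",d["image"][:,:,::-1])
up("pics/scene10.png",260,150,90,80,4,"pics/a.png");up("pics/side10.png",240,150,100,80,4,"pics/b.png")
cv2.imwrite("pics/d10.png",np.hstack([cv2.imread("pics/a.png"),cv2.imread("pics/b.png")]))
E
```

```text
[ 0.4672 -0.0803  0.0541] [179.8644  -0.2373  27.0198] [-0.1489 -0.6499  3.156 ] [-0.091   0.2469 -0.0053]
```

View pics/d10.png

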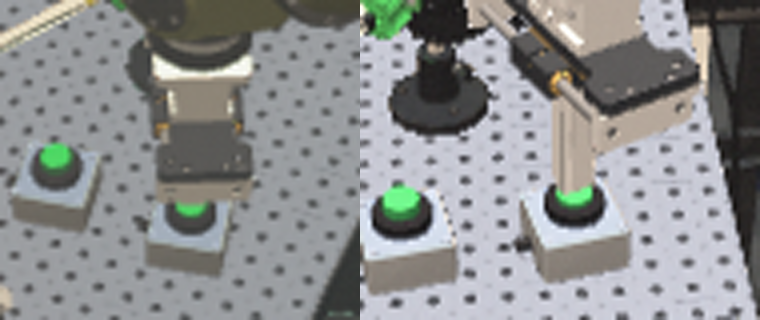

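Call:
drive_tool:
  commands:
    - [0, 0, -0.01, 0, 0, 0]
    - [0, 0, -0.03, 0, 0, 0]
    - [0, 0, -0.06, 0, 0, 0]
    - [0, 0, -0.1, 0, 0, 0]
    - [0, 0, -0.14, 0, 0, 0]
    - [0, 0, -0.18, 0, 0, 0]
    - [0, 0, -0.195, 0, 0, 0]
    - [0, 0, -0.195, 0, 0, 0]
    - [0, 0, -0.195, 0, 0, 0]
    - [0, 0, -0.195, 0, 0, 0]

```text
time_s: 16.25
tcp_pos: [0.4658, -0.0801, 0.2472]
tcp_rot: [180.0, -0.1, 27.0]
force: [-0.1, -0.1, -1.5]
grip_width: 0.002
```

```bash
python3 - <<'E'
from mv import *
from station import imaging
s=arm.sense(); print(s["time_s"],s["tcp_pos"],s["force"],s["joint_vel"])
w=lambda v:LIP+F@np.array(v)
for n in("scene","side","wrist"):
    d=imaging.snapshot(n); cv2.imwrite(f"pics/{n}11.png",d["image"][:,:,::-1])
o,r=np.array(d["origin"]),d["rotation"]
print("pred btn", fish([[.4663,-.0799,.054]],o,r), imaging.place_of("wrist","reset_button_top")[:2])
up("pics/scene11.png",215,180,110,100,6,"pics/a.png");up("pics/side11.png",200,170,130,120,6,"pics/b.png")
up("pics/wrist11.png",0,0,560,260,1,"pics/c.png")
# compare with earlier images around the hood
for n,b in (("scene",(195,270,160,260)),("side",(200,290,150,260))):
    A=cv2.imread(f"pics/{n}7.png").astype(int)[b[0]:b[1],b[2]:b[3]];B=cv2.imread(f"pics/{n}11.png").astype(int)[b[0]:b[1],b[2]:b[3]]
    print(n,"mean abs diff",abs(A-B).mean(), "max",abs(A-B).max())
for n,q in (("scene",("tape","tube","bottle")),("side",("tape","tube","bottle"))):
    for x in q: print(n,x,[np.round(t["at"],1) for t in imaging.place_of(n,x)[:1]])
E
```

```text
16.25 [ 0.4658 -0.0801  0.2472] [-0.1059 -0.076  -1.4912] [-0.0377  0.143  -0.2097 -0.0048  0.2097 -0.0092]
pred btn [[282.9895 191.7556]] [{'at': [101.7, 327.3], 'conf': 0.88}, {'at': [189.6, 284.0], 'conf': 0.86}]
scene mean abs diff 0.6861777777777778 max 4
side mean abs diff 13.706801346801347 max 23
scene tape [array([281.3, 300.1])]
scene tube [array([252.1, 314.8])]
scene bottle [array([331.5, 277.1])]
side tape [array([279.2, 339.5])]
side tube []
side bottle [array([348.2, 353.9])]
```

View pics/b.png

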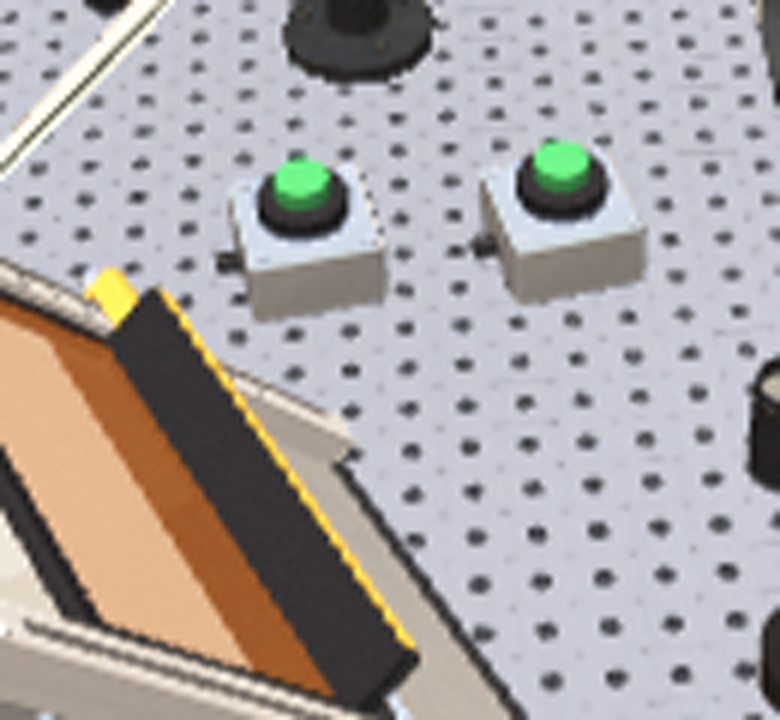

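View pics/a.png

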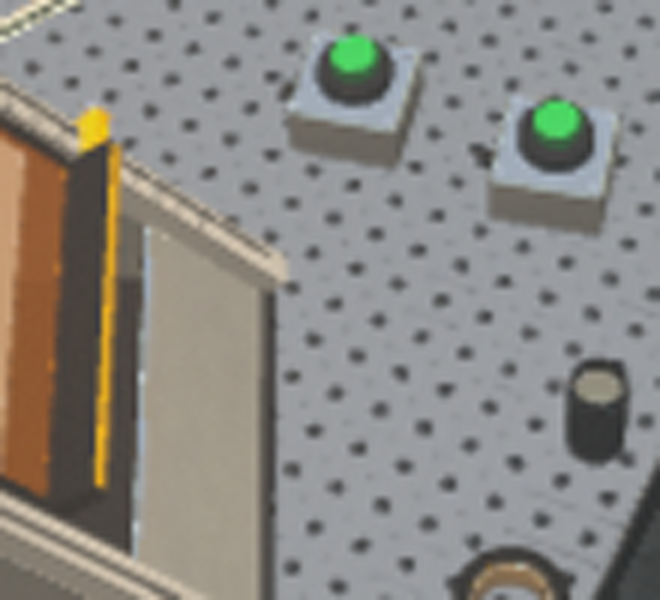

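```bash
python3 - <<'E'
from station import order
print(order.hand_in())
E
```

```text
the job is handed in; nothing more can be done
None
```

The window is pushed up level with the marker clip, the button on the nearest grey box was pressed once and released, and the job is handed in. It took about 17 s of the 50 s allowed.

- **Window:** I pushed it up about 68 mm from beneath the lip with shut fingers, feeling about 3 N. After backing off, a wrist-camera check put the yellow line within about 1 mm of the clip. Scene pictures from before and after the press show that the window did not move.
- **Disagreement between cameras:** with about 5 mm left to push by the wrist camera, the fixed cameras said 8 to 10 mm. I trusted the wrist camera because it was closer and sharper, and stopped between the two. My rerun of the fixed-camera fit at the final position failed because the line and clip merged in the picture.
- **Button:** I pressed the nearest of the three look-alikes, 0.47 m from the base (the others are at 0.59 and 0.61 m). It bottomed out about 3 mm earlier than the tool reading suggested. The measured force there was 45 N up plus 18 N sideways. I eased off at once and felt 3 N from the spring.
- **Risk:** the contact was at the fingertips, so I do not think the 40 N limit on the arm and gripper body applies. I have no verdict on that.
- **Last checks:** the button is back up, the hand is about 0.19 m clear above it, and the force readings are about zero. In the scene camera the tape roll, lens tube and bottle are where they started, to within about 4 pixels (roughly 10 mm). In the last side picture the network did not find the lens tube, though it is standing in place there.

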